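Find the rocking corner of the jig plate and press its shim flat

TASK

One corner of the alternator jig plate rocks. Press down on the brass bolt heads at its corners with a fingertip until you find the corner that gives, then press the yellow pad of that corner's shim lever down until the lever lies flat. Leave the other three shim levers up, do not lift or shove the plate, and leave everything else on the bench where it is.

Things in the scene. Friction and masses are not known exactly. Their poses are not given: they have to be found in the camera images.
- plate: loose aluminium jig plate 200 x 220 x 12 mm with a round grey alternator (112 mm wide) clamped on its middle, about 3 kg together. Origin at the centre of its underside, 48 mm above the bench; x along its 200 mm side, y along its 220 mm side, z up. It rests on four hidden feet, one straight below each brass bolt head; its top face is 60 mm above the bench, the top of the alternator's pulley 126 mm.
- bed: fixed blue bed 240 x 370 x 16 mm under the plate; same axes as the plate, origin at its centre on the bench. It carries the four shim levers.
- corner_1 (a point): centre of the top of the brass bolt head (20 mm wide, 6 mm high, 66 mm above the bench) on the near left corner of the plate (near is the robot's side, left is +y, both before the fixture's small turn). Three of the corners are firm. One, not known beforehand and different from run to run, rocks: it starts to sink at about 3 N, is 4 mm down at about 5 N and firm there, and springs back when let go; it looks like the others.
- corner_2 (a point): centre of the top of the brass bolt head (20 mm wide, 6 mm high, 66 mm above the bench) on the near right corner of the plate (near is the robot's side, left is +y, both before the fixture's small turn). Three of the corners are firm. One, not known beforehand and different from run to run, rocks: it starts to sink at about 3 N, is 4 mm down at about 5 N and firm there, and springs back when let go; it looks like the others.
- corner_3 (a point): centre of the top of the brass bolt head (20 mm wide, 6 mm high, 66 mm above the bench) on the far left corner of the plate (near is the robot's side, left is +y, both before the fixture's small turn). Three of the corners are firm. One, not known beforehand and different from run to run, rocks: it starts to sink at about 3 N, is 4 mm down at about 5 N and firm there, and springs back when let go; it looks like the others.
- corner_4 (a point): centre of the top of the brass bolt head (20 mm wide, 6 mm high, 66 mm above the bench) on the far right corner of the plate (near is the robot's side, left is +y, both before the fixture's small turn). Three of the corners are firm. One, not known beforehand and different from run to run, rocks: it starts to sink at about 3 N, is 4 mm down at about 5 N and firm there, and springs back when let go; it looks like the others.
- shim_1_pad (a point): centre of the top face of the yellow pad (30 x 28 mm) at the outer end of the steel shim lever of the near left corner, the same corner as corner_1. The lever sticks out beyond the plate's edge along the plate's y axis, in line with that bolt. Its pivot (39 mm above the bench, 11 mm outside the plate's edge) lies 38 mm from the pad centre along the lever; pad raised it stands about 62 mm above the bench, flat 45 mm.
- shim_1 (a joint): angle of the shim lever of corner_1, rad: 0 raised (starts 0 to 0.06), growing as its pad is pressed down, 0.5 flat (level, against a stop, its inner end then packed under the plate). It moves at about 7 N on the pad and stays where it is left. Only at the corner that rocks is there a gap for it; at a firm corner it jams a little past half way, at about 0.3.
- shim_2_pad (a point): centre of the top face of the yellow pad (30 x 28 mm) at the outer end of the steel shim lever of the near right corner, the same corner as corner_2. The lever sticks out beyond the plate's edge along the plate's y axis, in line with that bolt. Its pivot (39 mm above the bench, 11 mm outside the plate's edge) lies 38 mm from the pad centre along the lever; pad raised it stands about 62 mm above the bench, flat 45 mm.
- shim_2 (a joint): angle of the shim lever of corner_2, rad: 0 raised (starts 0 to 0.06), growing as its pad is pressed down, 0.5 flat (level, against a stop, its inner end then packed under the plate). It moves at about 7 N on the pad and stays where it is left. Only at the corner that rocks is there a gap for it; at a firm corner it jams a little past half way, at about 0.3.
- shim_3_pad (a point): centre of the top face of the yellow pad (30 x 28 mm) at the outer end of the steel shim lever of the far left corner, the same corner as corner_3. The lever sticks out beyond the plate's edge along the plate's y axis, in line with that bolt. Its pivot (39 mm above the bench, 11 mm outside the plate's edge) lies 38 mm from the pad centre along the lever; pad raised it stands about 62 mm above the bench, flat 45 mm.
- shim_3 (a joint): angle of the shim lever of corner_3, rad: 0 raised (starts 0 to 0.06), growing as its pad is pressed down, 0.5 flat (level, against a stop, its inner end then packed under the plate). It moves at about 7 N on the pad and stays where it is left. Only at the corner that rocks is there a gap for it; at a firm corner it jams a little past half way, at about 0.3.
- shim_4_pad (a point): centre of the top face of the yellow pad (30 x 28 mm) at the outer end of the steel shim lever of the far right corner, the same corner as corner_4. The lever sticks out beyond the plate's edge along the plate's y axis, in line with that bolt. Its pivot (39 mm above the bench, 11 mm outside the plate's edge) lies 38 mm from the pad centre along the lever; pad raised it stands about 62 mm above the bench, flat 45 mm.
- shim_4 (a joint): angle of the shim lever of corner_4, rad: 0 raised (starts 0 to 0.06), growing as its pad is pressed down, 0.5 flat (level, against a stop, its inner end then packed under the plate). It moves at about 7 N on the pad and stays where it is left. Only at the corner that rocks is there a gap for it; at a firm corner it jams a little past half way, at about 0.3.
- socket: steel socket, 26 mm wide, 36 mm high, standing on the bed between the two left shim levers; leave alone. Origin under its centre.
- spark_plug: white spark plug, 25 mm wide, 50 mm high, standing on the bed between the two right shim levers; leave alone. Origin under its centre.
- wrench: steel wrench lying on the bench to the left; leave alone.
- screwdriver: screwdriver lying on the bench to the right; leave alone.
- spray_can: spray can, 66 mm wide, 190 mm high, standing on the bench to the far right; leave alone. Origin under its centre.
- pliers: red-handled pliers lying on the bench to the far left; leave alone.

How it is judged (in metres and radians):
On the way, in this order (a step that is already met when the one before it is completed fails the run):
1. a finger presses the plate's loose corner down so that the plate rocks (angle between plate's own z axis and vertical above 0.02 rad and contact force between the fingers and plate above 1 N), for 0.1 s.
2. one shim lever is pressed flat and the other three are still up (((value of joint shim_1 above 0.43 rad and value of joint each of shim_2, shim_3, shim_4 below 0.15 rad) or (value of joint shim_2 above 0.43 rad and value of joint each of shim_1, shim_3, shim_4 below 0.15 rad) or (value of joint shim_3 above 0.43 rad and value of joint each of shim_1, shim_2, shim_4 below 0.15 rad) or (value of joint shim_4 above 0.43 rad and value of joint each of shim_1, shim_2, shim_3 below 0.15 rad))), for 0.2 s.
At the end, for the whole second after the job is handed in: The shim lever of the rocking corner is flat (over 0.43 of 0.5 rad; it can only get there at that corner), the other three are under 0.15 rad, the plate is level within 0.012 rad, at rest and within 12 mm of its start, and the bystanders are within 25 mm of theirs (((value of joint shim_1 above 0.43 rad and value of joint each of shim_2, shim_3, shim_4 below 0.15 rad) or (value of joint shim_2 above 0.43 rad and value of joint each of shim_1, shim_3, shim_4 below 0.15 rad) or (value of joint shim_3 above 0.43 rad and value of joint each of shim_1, shim_2, shim_4 below 0.15 rad) or (value of joint shim_4 above 0.43 rad and value of joint each of shim_1, shim_2, shim_3 below 0.15 rad)) and angle between plate's own z axis and vertical below 0.012 rad and distance of plate from where it was at the start of the episode below 0.012 m and linear speed of plate below 0.01 m/s and distance of each of socket, spark_plug, wrench, screwdriver, spray_can, pliers from where it was at the start of the episode below 0.025 m); the robot touches nothing.
It fails at once if the plate is lifted or shoved more than 15 mm (distance of plate from where it was at the start of the episode above 0.015 m).
It fails at once if something else on the bench is moved more than 30 mm (distance of any of socket, spark_plug, wrench, screwdriver, spray_can, pliers from where it was at the start of the episode above 0.03 m).
It also fails if it takes over 48 s, if anything falls off the work surface, if the arm or the gripper's body presses on something with over 40 N, if the wrist force passes 120 N, or if a joint passes its speed limit or range.

ROBOT

A 6-joint arm with a two-finger parallel gripper is mounted at the origin on the work surface. World frame = base frame: x ahead of the robot, y to its left, z up, the work surface at z = 0. Lengths are in m, angles in degrees, forces in N, time in s.
With the tool pointing down it reaches from about 0.325 to 0.85 m from the base axis. Payload 15.5 kg.
Tool frame: the origin (TCP) lies midway between the tips of the shut fingers; the grasp point (between the pads) lies 19 mm behind it; z points along the fingers, y is the line along which they close (so a half turn about z gives the same grasp; the last joint's range is limited). The gripper opens to 91 mm and grips with 3 to 60 N. Pads are 32 mm wide; open, the fingers measure 118 mm over their backs; the gripper's body (76 mm by 178 mm) begins 60 mm behind the grasp point.
Start: joints at [-5.472, 28.281, 77.091, -0, 74.628, -5.472], TCP at [0.625, 0, 0.214] pointing down, gripper open.
Joint ranges: [-166.48, 166.48], [-47.26, 123.95], [12.59, 153.08], [-70.14, 250.14], [6.76, 159.57], [-176.63, 176.63]. Speed limits (degrees/s): [108.29, 108.29, 147.25, 172.46, 172.46, 172.46].

INTERFACE

Orientations are given as a 3x3 rotation matrix whose columns are the frame's x, y, z axes.
In Python, from bench import ctrl gives the robot as it stands. The module is installed in compiled form; this text tells all that it offers. Calls block until the motion is done:
- ctrl.goto(position, orientation): joint-space move of the TCP to a pose.
- ctrl.move_l(position, vel=0.15, ori=None, contact_N=None): straight line of the TCP; ori=None keeps the orientation; vel is the mean speed in m/s. With contact_N (N) it stops when the force on the tool has changed by that much, and returns True; else False.
- ctrl.movej(angles): joint-space move.
- ctrl.command_gripper(opening): opening from 0.0 (shut) to 1.0 (fully open); the grip force is fixed at half the most; returns when the fingers have stopped.
- ctrl.sleep(seconds).
- ctrl.ik(position, orientation): joint angles nearest the present ones, or None.
- ctrl.read_camera(name): name is "scene" or "side" or "wrist"; returns the picture (400x640x3 uint8, blue, green, red); there is no depth.
- ctrl.camera_params(name): a dict with "fx", "fy", "cx", "cy" (pixels), "D" ([k1, k2, p1, p2, k3] as OpenCV has them; the pictures are not rectified), "pose" (4x4, takes a point from camera to world coordinates); the wrist camera has in their place "T_tool_cam" (4x4, takes a point from camera to tool coordinates, whose origin is the TCP and whose axes are the flange's). Camera axes: x right, y up, looking along -z (the intrinsics and any distortion apply to the point x, -y, -z); pixel columns grow to the right and rows downward; lengths in m; the calibration is good to about 2 mm. A picture is of the moment at which its call begins: read the wrist's pose just before it. camera_params takes no time and is no camera call.
A pose or a line that the arm cannot do raises ctrl.MotionError and nothing moves.
- ctrl.sign_off(): hands the job in; it is judged then, once.
Readings, each from a call of its own:
- ctrl.current_t(): time.
- ctrl.current_q(): joint angles.
- ctrl.current_dq(): joint speeds.
- ctrl.current_effort(): joint torques, N m.
- ctrl.current_tool_pos(): TCP position.
- ctrl.current_eef_rot(): TCP orientation.
- ctrl.current_contact_force(): force on the tool from outside, world axes, zero at the start.
- ctrl.current_wrist_torque(): the same for the moment, N m.
- ctrl.current_grip_width(): opening from 0.0 (shut) to 1.0 (fully open).
- ctrl.current_grasp_force(): force on a finger pad.
Only numpy, scipy, OpenCV 4.12 (cv2) and the standard library are available. Lean on these libraries where they do the work, as an engineer would, in place of code of your own. Each camera call takes 0.05 s, during which the arm holds its last target. There are 200 camera calls.

## Working session

There is one attempt and no reset: what is moved stays moved. The work goes in short steps, each a Python script; the robot and the scene stay as the last script left them, time stands still between calls to the robot, and variables do not carry over. Pictures are saved under pics/ and viewed, at most 10 in all, crops included, and the job is handed in when it is done.

```bash
mkdir -p pics; python3 - <<'E'
from bench import ctrl
import cv2
for n in("scene","wrist"):
    cv2.imwrite(f"pics/{n}0.png",ctrl.read_camera(n))
p=ctrl.camera_params("scene");print(p);print(ctrl.camera_params("wrist"))
print(ctrl.current_tool_pos(),ctrl.current_eef_rot(),ctrl.current_t())
E
```

```text
{'fx': 410.38490950609963, 'fy': 410.38490950609963, 'cx': 326.153379624965, 'cy': 196.20820593206153, 'D': array([-0.06424345,  0.        ,  0.        ,  0.        ,  0.        ]), 'pose': array([[-0.2832699 , -0.82219972,  0.49370618,  1.07004468],
       [ 0.95902021, -0.24617257,  0.14028292,  0.17768832],
       [ 0.00619634,  0.51321213,  0.85823943,  1.02746343],
       [ 0.        ,  0.        ,  0.        ,  1.        ]])}
{'fx': 359.67250932323793, 'fy': 359.67250932323793, 'cx': 324.41807702295426, 'cy': 190.3697949957276, 'D': array([-0.00470006,  0.        ,  0.        ,  0.        ,  0.        ]), 'T_tool_cam': array([[ 3.86276532e-05,  9.68848914e-01,  2.47652538e-01,
         6.95041306e-02],
       [ 9.99999895e-01,  7.56910693e-05, -4.52088479e-04,
        -6.26521655e-04],
       [-4.56750518e-04,  2.47652530e-01, -9.68848810e-01,
        -1.70654204e-01],
       [ 0.00000000e+00,  0.00000000e+00,  0.00000000e+00,
         1.00000000e+00]])}
[6.24666021e-01 2.31470689e-05 2.13397772e-01] [[ 3.34279354e-05  9.99999397e-01 -1.09792229e-03]
 [ 9.99999993e-01 -3.33048717e-05  1.12105895e-04]
 [ 1.12069261e-04 -1.09792603e-03 -9.99999391e-01]] 0.1
```

View pics/scene0.png

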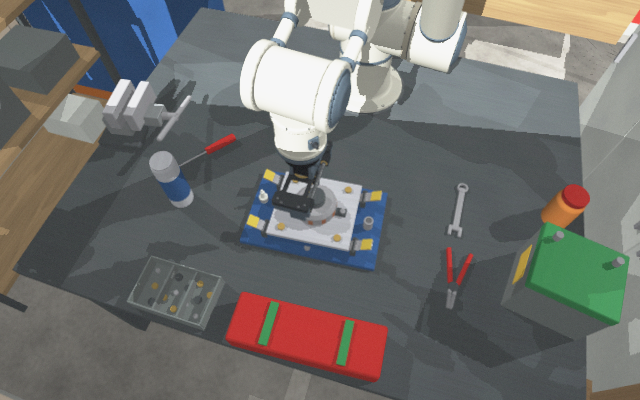

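View pics/wrist0.png

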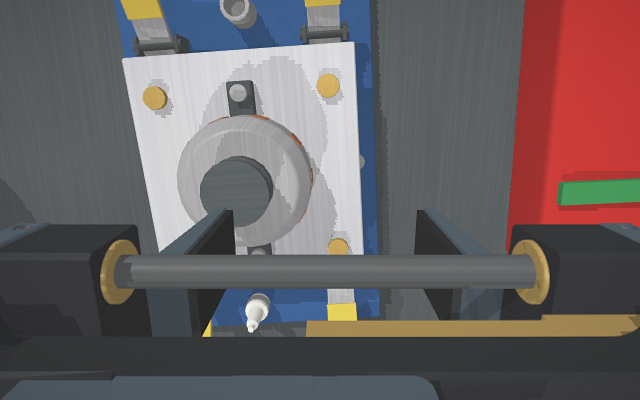

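The wrist view shows bolts at (154,98) near left, (328,86) far left and (338,247) far right. The near right one is hidden, the plug is at (257,312) and the socket at (237,10). The scene view shows bolts at (348,190), (336,238) and (280,227).

```bash
cat > h.py <<'E'
import numpy as np, cv2
from bench import ctrl
def ray(name,px,z,T=None):
    c=ctrl.camera_params(name)
    P=T@c["T_tool_cam"] if name=="wrist" else c["pose"]
    K=np.array([[c["fx"],0,c["cx"]],[0,c["fy"],c["cy"]],[0,0,1]])
    u=cv2.undistortPoints(np.array([[px]],float),K,c["D"])[0,0]
    d=P[:3,:3]@np.array([u[0],-u[1],-1]); o=P[:3,3]
    return o+d*(z-o[2])/d[2]
def tool():
    T=np.eye(4);T[:3,:3]=ctrl.current_eef_rot();T[:3,3]=ctrl.current_tool_pos();return T
E
python3 - <<'E'
from h import *
T=tool()
for p in[(154,98),(328,86),(338,247)]:print(ray("wrist",p,.066,T))
for p in[(348,190),(336,238),(280,227)]:print(ray("scene",p,.066))
for p in[(377,196),(366,244),(253,221),(271,176)]:print('pad',ray("scene",p,.062))
E
```

```text
[0.47782931 0.07000673 0.066     ]
[0.62706992 0.07981218 0.066     ]
[ 0.63694327 -0.06734187  0.066     ]
[0.48056474 0.07257328 0.066     ]
[0.6299474 0.0803481 0.066    ]
[ 0.64148143 -0.06846252  0.066     ]
pad [0.47395191 0.15350927 0.062     ]
pad [0.62244559 0.15841339 0.062     ]
pad [ 0.64358517 -0.14403806  0.062     ]
pad [ 0.4955543  -0.14824976  0.062     ]
```

```bash
cat >> h.py <<'E'
from scipy.spatial.transform import Rotation
a=np.radians(3.8)
R=Rotation.from_euler('z',a).as_matrix()@np.array([[0,1,0],[1,0,0],[0,0,-1.]])
C={1:(.479,.071),2:(.4895,-.0775),4:(.639,-.068),3:(.6285,.080)}
def pad(i):
    s=1 if i in(1,3) else -1
    return np.array(C[i])+s*.084*np.array([-np.sin(a),np.cos(a)])
E
python3 - <<'E'
from h import *
ctrl.command_gripper(0.0)
for i in(1,2,4,3):
    x,y=C[i]
    ctrl.goto([x,y,.135],R) if i==1 else ctrl.move_l([x,y,.135],vel=.2,ori=R)
    ctrl.move_l([x,y,.076],vel=.12)
    f0=ctrl.current_contact_force()
    h=ctrl.move_l([x,y,.058],vel=.02,contact_N=2.0)
    z1=ctrl.current_tool_pos()[2];f1=ctrl.current_contact_force()
    h2=ctrl.move_l([x,y,z1-.006],vel=.01,contact_N=5.0)
    z2=ctrl.current_tool_pos()[2];f2=ctrl.current_contact_force()
    ctrl.sleep(.25); z3=ctrl.current_tool_pos()[2];f3=ctrl.current_contact_force()
    print(i,h,h2,np.round([z1,z2,z3],4),np.round([f1-f0,f2-f0,f3-f0],1).tolist(),round(ctrl.current_t(),1),flush=True)
    ctrl.move_l([x,y,.135],vel=.12)
    if h and z1-z3>.0028: print("loose",i);break
E
```

```text
1 True True [0.0662 0.0662 0.0662] [[-1.2, -0.7, 9.9], [-1.0, 0.2, 9.3], [-0.8, -0.7, 10.1]] 3.9
2 True True [0.0662 0.0662 0.0662] [[-1.4, -0.8, 9.3], [-0.9, 1.3, 8.4], [-1.4, 1.4, 8.7]] 7.2
4 True True [0.0662 0.0662 0.0662] [[-1.4, 0.3, 8.2], [-1.4, 1.2, 6.8], [-1.8, -0.3, 6.7]] 10.5
3 True True [0.0649 0.0625 0.0625] [[0.5, -0.0, 3.8], [-2.0, -0.3, 7.7], [-1.1, -0.5, 7.3]] 14.0
```

Corner 3 (far left) sank 3.7 mm, while the other three were firm at 66 mm. Next I press pad 3.

```bash
python3 - <<'E'
from h import *
x,y=pad(3)
ctrl.move_l([x,y,.135],vel=.2)
ctrl.move_l([x,y,.072],vel=.12)
f0=ctrl.current_contact_force()
h=ctrl.move_l([x,y,.0435],vel=.02,contact_N=30)
print(x,y,h,ctrl.current_tool_pos(),ctrl.current_contact_force()-f0)
ctrl.sleep(.3);print(ctrl.current_tool_pos(),ctrl.current_contact_force()-f0)
ctrl.move_l([x,y,.12],vel=.12)
ctrl.move_l([x-.03,y-.07,.21],vel=.2)
cv2.imwrite("pics/w1.png",ctrl.read_camera("wrist"));cv2.imwrite("pics/s1.png",cv2.resize(ctrl.read_camera("scene")[150:290,220:420],None,fx=4,fy=4))
print(ctrl.current_t())
E
```

```text
0.6229329923664 0.1638153233365322 False [0.62357048 0.16452893 0.04484542] [-4.32364597  4.09977913 18.50533737]
[0.62356156 0.16452016 0.04481703] [-4.47444226  4.77094079 17.88412422]
19.5083
```

View pics/s1.png

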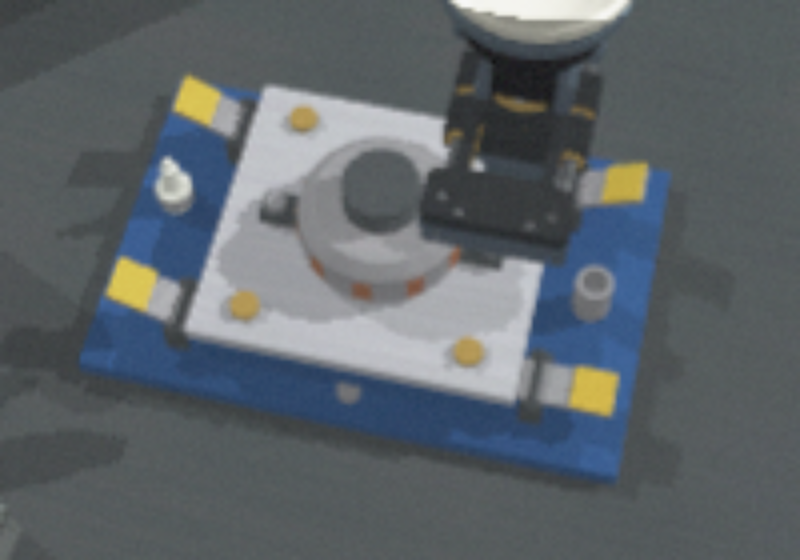

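View pics/w1.png

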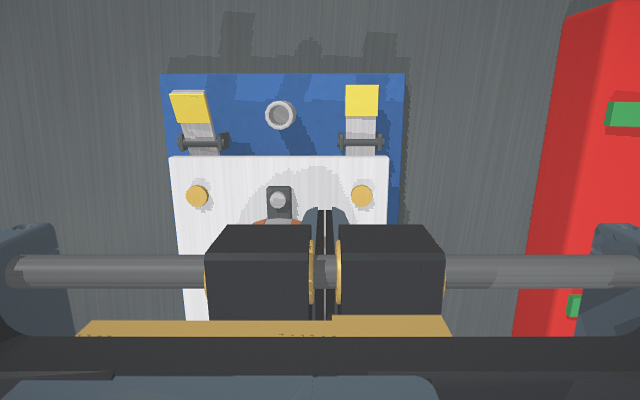

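The scene crop shows lever 3's pad (595,390) lying flat. The wrist view agrees at (362,100), with pad 1 still raised at (190,107) and the socket and plug standing. The fingertip reached 44.8 mm against a firm stop.

```bash
python3 -c "
from bench import ctrl
print(ctrl.sign_off())"
```

```text
the job is handed in; nothing more can be done
None
```

Corner 3 (far left) was the one that rocked; I pressed its shim lever flat, left the other three up, and handed the job in at about 20 s of robot time (the hand-in call returned no verdict).

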